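# Hold open a shielded waste box by its lever

## Task

Open the shielded waste box so that a colleague can drop in used vials: with a fingertip push the red pin of the turn catch round, away from the lever, until the catch is clear of the lid, then press the lever's black palm plate all the way down so that the heavy lid rises. Finish still holding the plate down with the fingers, the lid up. Only push and press; never touch the lid itself, and leave the bottles, boxes, vials and pen standing where they are.

Things in the scene. Friction and masses are not known exactly. Their poses are not given: they have to be found in the camera images.
- waste_box: cream shielded waste box, fixed; heavy lid with a yellow hazard plate. Its frame: z up, x level from the lever's plate towards the box, origin on the bench under the lever's pivot. Walls x 90 to 290, y -120 to 120 mm, 120 mm high; closed lid's top at 138 mm. The lever's dark stand: x -15 to 15, y -24 to 24 mm, 161 mm high.
- lever (a joint): lever angle, rad. 0: at rest, plate up, the short end's roller under the lid's lug; grows as the plate goes down; 0.85: fully down, on a firm rubber-capped stop post. The lid's weight brings it back when let go. 3 to 13 N down on the plate moves it all the way if the catch is clear; beyond the stop it hardly gives.
- plate (a point): middle of the top of the lever's black palm plate, 70 mm along the lever, 104 mm across, 10 mm thick; 200 mm from the pivot along the lever and 16 mm above its centre line. At rest about 250 mm above the bench, sloping 0.45 rad (outer edge higher); fully down about 86 mm, sloping 0.40 rad the other way.
- lever_pivot (a point): the lever's pivot, 149 mm above the bench; the lever turns about a level axis along the waste box's y. The lever is a 20 x 12 mm steel bar: 200 mm from pivot to plate (towards -x of the waste box), 85 mm from pivot to roller (towards +x).
- lid (a joint): opening angle of the lid, rad; 0 closed, about 0.31 with the lever fully down. Hinged along the box's edge away from the lever (box x 298, z 127 mm). Weighs 3.5 to 6 kg.
- lid_edge (a point): middle of the lid's free edge (the side towards the lever), half way through its thickness; 127 mm above the bench when closed, about 190 mm when fully raised.
- catch (a joint): angle of the turn catch, rad; starts at 0 to 0.25 with its tongue over the lid's edge, locking the lid; grows as the red pin swings away from the lever (clockwise from above) to a stop at 1.6; the tongue is clear of the lid beyond 1.3. About 1 N at the pin moves it; it stays where it is left.
- catch_axis (a point): upright axis of the turn catch, on a bracket on the box's lever side, at x 62, y 90, z 144 mm of the waste box's frame.
- catch_pin (a point): centre of the top of the catch's upright red pin: 15 mm thick, standing 34 mm above the catch's flat arm, top 178 mm above the bench, 46 mm from the catch's axis: towards -x of the waste box at catch angle 0, towards its +y at 1.57.
- vial_rack: white block rack, 70 x 105 x 45 mm, with eight short glass vials with green and red caps, to 69 mm high; beyond the lever; origin: centre of its underside
- marker: blue felt pen with a black cap lying on the bench, 155 mm long, 14 mm high; beyond the lever; origin: under its middle
- red_cap_jar: white plastic jar with a red cap, 54 mm across, 75 mm high, beyond the catch; origin: centre of its underside
- tip_box_green: green pipette-tip box, 86 x 122 x 61 mm; origin: centre of its underside
- tube_tray: low milky tray of tubes with purple and white caps, 120 x 150 x 46 mm; origin: centre of its underside
- amber_bottle: brown reagent bottle, 72 mm across, 160 mm high; origin: centre of its underside

How it is judged:
By the outcome, as a careful person would: the job done as asked, in the order asked, and still so for the second after the job is handed in, while the arm keeps its last pose, push and grip.
It also fails if it takes over 56 s, if anything falls off the work surface, if the arm or the gripper's body presses on something with over 40 N, if the wrist force passes 120 N, or if a joint passes its speed limit or range.

## Robot

A 6-joint arm with a two-finger parallel gripper is mounted at the origin on the work surface. World frame = base frame: x ahead of the robot, y to its left, z up, the work surface at z = 0. Lengths are in m, angles in degrees, forces in N, time in s.
With the tool pointing down it reaches from about 0.375 to 0.9 m from the base axis. Payload 3.1 kg.
Tool frame: the origin (TCP) lies at the very end of the fingers, on their centre line; the grasp point (between the pads) lies bot.grip_point_offset behind it (bot.grip_point_offset is the distance from the TCP to the grasp point, in m); z points along the fingers, y is the line along which they close (so a half turn about z gives the same grasp; the last joint's range is limited). The gripper opens to 87 mm and grips with 3 to 60 N. Pads are 19 mm wide; open, the fingers measure 117 mm over their backs; the gripper's body (75 mm by 190 mm) begins 51 mm behind the grasp point.
Start: joints at [56.293, 30.224, 82.088, -0, 67.689, -10.227], TCP at [0.249, 0.573, 0.201] pointing down, gripper open.
Joint ranges: [-176.69, 176.69], [-43.24, 126.21], [12.49, 139.97], [-82, 262], [0, 151.66], [-163.58, 163.58]. Speed limits (degrees/s): [159.86, 159.86, 180, 180, 180, 180].

## Interface

Orientations are given as a 3x3 rotation matrix whose columns are the frame's x, y, z axes.
In Python, from rig import bot, viewer, ticket gives the robot as it stands.
- The arm moves only by the tool servo_tool, never from a script. Its argument "targets" is a list of rows, each an object with "offset": the shift along the tool's x, y, z in m, a list of three; "dr": the turn, a rotation vector about the tool's x, y, z in degrees, a list of three. In form: [{"offset": [x, y, z], "dr": [ax, ay, az]}, ...]. A call has 1 to 20 rows; each row is the pose to reach, as a shift and turn from the pose commanded when the call began, along the tool's axes at that moment; what a row does not reach only later rows make up. A row lasts 1/12 s, in which the tool goes at most 41.7 mm and 7.16 degrees, less where a joint would pass 70% of its speed; a pose out of reach is approached as far as the arm can. A call with a gripper value outside its range is refused whole. "gripper" is the gripper command: -1 is fully open, 1 is shut, values between are in proportion, set as the call begins (left out, the last holds). The fingers move at their own pace and stop on an object; the grip force is fixed at half the most. Time passes only in rows, so rows that repeat a pose let the fingers close. It gives the time, the measured TCP pose, the force, the opening and the grip force at its end, in the units of the state.
- bot.read_state(): the state, without advancing time (a new reading comes with each control period).
- viewer.capture(name): name is "side" or "top"; returns a dict with "color" (384x512x3 uint8, red, green, blue), "camera_matrix" (3x3 intrinsics, pixels), "R" (3x3) and "t" (3): a world point X has camera coordinates R X + t. Camera axes: x right, y down, z forward; pixel columns grow to the right and rows downward; lengths in m; the calibration is good to about 2 mm. A picture is of the moment at which its call begins. There is no depth.
- ticket.hand_in(): hands the job in; it is judged then, once.
The state is a dict: "time_s": time; "joint_positions": joint angles; "qvel": joint speeds; "tau": joint torques, N m; "position": TCP position; "tcp_rot": TCP orientation; "force": force on the tool from outside, world axes, zero at the start; "moment": the same for the moment, N m; "opening": opening from 0.0 (shut) to 1.0 (fully open); "grasp_force": force on a finger pad.
Only numpy, scipy, OpenCV 4.12 (cv2) and the standard library are available. Lean on these libraries where they do the work, as an engineer would, in place of code of your own. Each camera call takes 0.05 s, during which the arm holds its last target. There are 200 camera calls.

## Working session

There is one attempt and no reset: what is moved stays moved. The work goes in short steps, Python scripts to look and compute and a tool call to move; the robot and the scene stay as the last step left them, time stands still between calls to the robot, and variables do not carry over. Pictures are saved under pics/ and viewed, at most 10 in all, crops included, and the job is handed in when it is done.

Besides the shell and the picture viewer there is one more tool, called in YAML: its name, and indented under it one key for each argument. servo_tool: Moves the arm, as the interface text tells. Its arguments: {"type":"object","properties":{"targets":{"type":"array"},"gripper":{"type":"number"}},"required":["targets"]}

```bash
mkdir -p pics
python3 - <<'E'
from rig import bot, viewer
import cv2, numpy as np
for n in("side","top"):
    c=viewer.capture(n); cv2.imwrite(f"pics/{n}0.png",c["color"][:,:,::-1]); np.savez(f"{n}.npz",**c)
    print(n,c["camera_matrix"].round(1).tolist(),c["R"].round(3).tolist(),c["t"].round(3).tolist())
print(bot.read_state(), bot.grip_point_offset)
E
```

```text
side [[426.9, 0.0, 251.0], [0.0, 426.9, 196.3], [0.0, 0.0, 1.0]] [[-0.931, -0.366, 0.0], [-0.267, 0.679, -0.683], [0.25, -0.636, -0.73]] [0.546, 0.216, 1.226]
top [[402.7, 0.0, 254.9], [0.0, 402.7, 192.5], [0.0, 0.0, 1.0]] [[-0.007, -1.0, -0.026], [-0.994, 0.01, -0.106], [0.106, 0.025, -0.994]] [0.105, 0.555, 1.26]
{'time_s': 0.1, 'joint_positions': array([ 5.62928695e+01,  3.02735330e+01,  8.21500275e+01, -1.14410024e-03,
        6.76872347e+01, -1.02268934e+01]), 'qvel': array([ 0.06335245, -0.13871717, -0.21994128,  0.06606067,  0.03468851,
        0.05763182]), 'tau': array([-2.73335663e-04, -4.40986633e+01, -1.77151734e+01,  6.34569721e-02,
        5.33811806e-02, -4.57799968e-05]), 'position': array([0.24860084, 0.57266863, 0.2000652 ]), 'tcp_rot': array([[-9.17200415e-01,  3.98424748e-01, -1.05775641e-03],
       [ 3.98426020e-01,  9.17199044e-01, -1.61889946e-03],
       [ 3.25163559e-04, -1.90629293e-03, -9.99998130e-01]]), 'force': array([-0.68013198,  0.37578662, -0.23402671]), 'moment': array([0.0320682 , 0.01561592, 0.01961622]), 'grasp_force': 0.0, 'opening': 1.0007145820112298} 0.0187
```

View pics/side0.png

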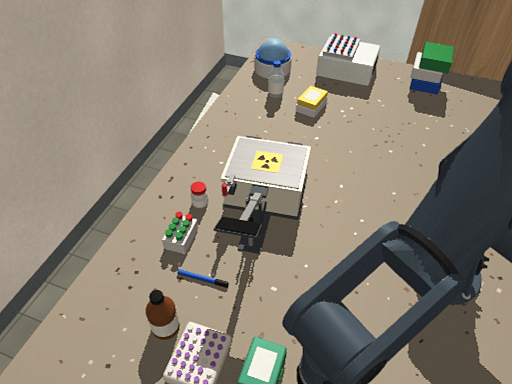

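View pics/top0.png

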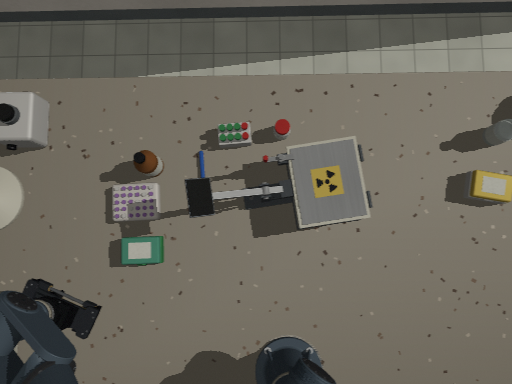

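The side view shows the pin at about (225,187) and the plate at (240,226). In the top view the pin is at (266,159), the plate at (200,196), and the lid corners near (288,147), (355,137), (369,218) and (297,227).

```bash
cat > h.py <<'E'
import numpy as np, cv2
def load(n): return dict(np.load(n+".npz"))
def plane(c,uv,z):
    d=c["R"].T@np.linalg.solve(c["camera_matrix"],[uv[0],uv[1],1]); o=-c["R"].T@c["t"]
    return o+d*(z-o[2])/d[2]
def tri(cs,uvs):
    P=[c["camera_matrix"]@np.c_[c["R"],c["t"]] for c in cs]
    X=cv2.triangulatePoints(P[0],P[1],np.float64(uvs[0]),np.float64(uvs[1])).ravel(); return X[:3]/X[3]
def blobs(c,f,roi,mn=8):
    h=cv2.cvtColor(c["color"],cv2.COLOR_RGB2HSV).astype(int); m=f(h).astype(np.uint8)
    k=np.zeros_like(m); x0,y0,x1,y1=roi; k[y0:y1,x0:x1]=1; m*=k
    n,l,s,ce=cv2.connectedComponentsWithStats(m)
    return [(s[i,4],s[i,:4].tolist(),ce[i].round(1).tolist(),(l==i).astype(np.uint8)) for i in range(1,n) if s[i,4]>=mn]
red=lambda h:((h[...,0]<8)|(h[...,0]>172))&(h[...,1]>140)&(h[...,2]>70)
yel=lambda h:(abs(h[...,0]-27)<8)&(h[...,1]>120)&(h[...,2]>120)
blk=lambda h:(h[...,2]<45)
def rect(b):
    p=cv2.findContours(b[3],0,2)[0][0]; return cv2.minAreaRect(p)
E
python3 - <<'E'
from h import *
T,S=load("top"),load("side")
for n,c,r in(("T",T,(240,110,300,180)),("S",S,(180,170,240,210))):
    for b in blobs(c,red,r,4): print(n,"red",b[:3])
for b in blobs(T,yel,(290,150,360,220),20): print("yel",b[:3],rect(b), plane(T,b[2],.139).round(4))
for b in blobs(T,blk,(170,160,230,230),40): print("plateT",b[:3],rect(b),plane(T,rect(b)[0],.25).round(4))
for b in blobs(S,blk,(200,205,270,250),40): print("plateS",b[:3],rect(b),plane(S,rect(b)[0],.25).round(4))
for q in((288,147),(355,137),(369,218),(297,227)): print("lid",plane(T,q,.138).round(4))
a=cv2.resize(T["color"][120:240,170:380],None,fx=3.8,fy=3.8,interpolation=2)[:,:,::-1]
cv2.imwrite("pics/zt.png",a)
E
```

```text
T red (np.int32(174), [275, 119, 15, 15], [282.0, 126.1])
T red (np.int32(29), [242, 123, 5, 6], [244.1, 125.6])
T red (np.int32(28), [243, 132, 5, 7], [244.9, 135.3])
T red (np.int32(19), [263, 155, 5, 7], [265.1, 157.6])
S red (np.int32(166), [191, 182, 15, 13], [198.0, 188.0])
S red (np.int32(52), [222, 183, 5, 13], [224.0, 188.8])
yel (np.int32(648), [311, 166, 33, 32], [326.8, 181.3]) ((326.8531799316406, 181.1559600830078), (28.528308868408203, 28.442636489868164), 80.13418579101562) [ 0.5749 -0.1131  0.139 ]
plateT (np.int32(851), [185, 178, 29, 38], [199.2, 196.8]) ((198.83848571777344, 196.70770263671875), (36.59024429321289, 24.558874130249023), 82.87498474121094) [0.5223 0.2446 0.25  ]
plateS (np.int32(51), [223, 205, 22, 5], [233.8, 206.8]) ((233.45945739746094, 206.74322509765625), (21.207469940185547, 2.3015856742858887), 9.462321281433105) [0.5582 0.1917 0.25  ]
plateS (np.int32(1117), [214, 205, 56, 45], [247.1, 227.5]) ((247.57373046875, 222.5680694580078), (48.82502746582031, 48.71148681640625), 34.592288970947266) [0.5067 0.2262 0.25  ]
lid [ 0.6789 -0.0013  0.138 ]
lid [ 0.7065 -0.1999  0.138 ]
lid [ 0.4665 -0.2322  0.138 ]
lid [ 0.4422 -0.0236  0.138 ]
```

View pics/zt.png

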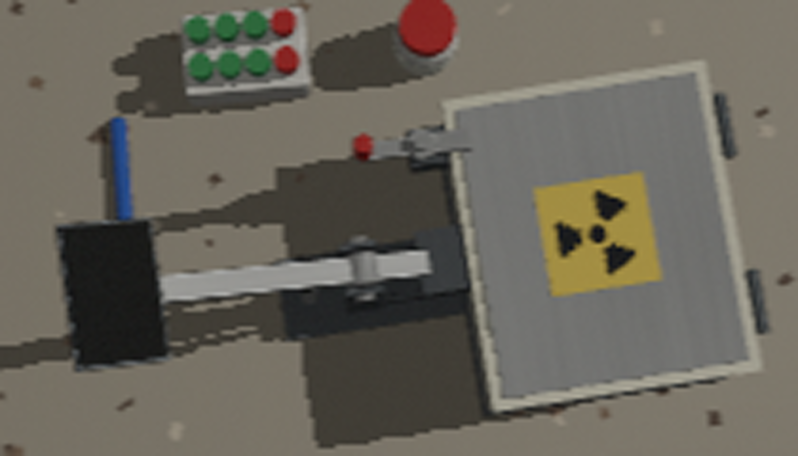

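```bash
cat >> h.py <<'E'
a=np.radians(-82.1); ex=np.array([np.cos(a),np.sin(a),0]); ey=np.array([-np.sin(a),np.cos(a),0]); O=np.array([.547,.074,0])
B=np.c_[ex,ey,[0,0,1]]; box=lambda p:B.T@(np.asarray(p)-O); world=lambda q:O+B@np.asarray(q)
RT=np.c_[-ex,ey,[0,0,-1]]
from scipy.spatial.transform import Rotation as Ro
def move(st,q,R=RT):
    r=st["tcp_rot"]; return (r.T@(world(q)-st["position"])).round(4), Ro.from_matrix(r.T@R).as_rotvec(degrees=True).round(2)
E
python3 - <<'E'
from h import *
from rig import bot
T,S=load("top"),load("side")
p=plane(T,(265.2,157),.178); q=tri((T,S),((265.1,157.6),(224,188.8)))
print("pin",p.round(4),box(p).round(4),q.round(4),box(q).round(4))
print("jar",box(plane(T,(282,126.1),.075)))
# lid outline check
c=T["color"].copy()
for q in((90,120,138),(290,120,138),(290,-120,138),(90,-120,138),(62,90,144),(0,0,161),(-173,0,250),(-173-31,52,265)):
    x=T["R"]@world(np.array(q)/1e3)+T["t"]; x=T["camera_matrix"]@x; print(q,(x[:2]/x[2]).round(1))
st=bot.read_state()
print(move(st,(.016,.04,.34)), bot.read_state()["time_s"])
E
```

```text
pin [0.6417 0.0667 0.178 ] [0.0202 0.0928 0.178 ] [0.6434 0.0671 0.1622] [0.0201 0.0945 0.1622]
jar [0.08992498 0.20259944 0.075     ]
(90, 120, 138) [287.1 147.2]
(290, 120, 138) [354.  137.3]
(290, -120, 138) [368.1 217.5]
(90, -120, 138) [299.8 227.5]
(62, 90, 144) [279.4 158.1]
(0, 0, 161) [263.  190.6]
(-173, 0, 250) [198.6 196.4]
(-204, 52, 265) [183.5 178.2]
(array([-0.5148, -0.3316, -0.1395]), array([-1.100e-01,  4.000e-02,  5.862e+01])) 0.1
```

servo_tool:
  targets:
    - {"offset": [0, 0, -0.035], "dr": [0, 0, 0]}
    - {"offset": [0, 0, -0.07], "dr": [0, 0, 4]}
    - {"offset": [-0.02, -0.013, -0.105], "dr": [0, 0, 8]}
    - {"offset": [-0.05, -0.032, -0.125], "dr": [0, 0, 12]}
    - {"offset": [-0.082, -0.053, -0.14], "dr": [0, 0, 16]}
    - {"offset": [-0.114, -0.073, -0.14], "dr": [0, 0, 20]}
    - {"offset": [-0.146, -0.094, -0.14], "dr": [0, 0, 24]}
    - {"offset": [-0.178, -0.115, -0.14], "dr": [0, 0, 28]}
    - {"offset": [-0.21, -0.135, -0.14], "dr": [0, 0, 32]}
    - {"offset": [-0.242, -0.156, -0.14], "dr": [0, 0, 36]}
    - {"offset": [-0.274, -0.177, -0.14], "dr": [0, 0, 40]}
    - {"offset": [-0.306, -0.197, -0.14], "dr": [0, 0, 44]}
    - {"offset": [-0.338, -0.218, -0.14], "dr": [0, 0, 48]}
    - {"offset": [-0.37, -0.238, -0.14], "dr": [0, 0, 52]}
    - {"offset": [-0.402, -0.259, -0.14], "dr": [0, 0, 55]}
    - {"offset": [-0.434, -0.28, -0.14], "dr": [0, 0, 58.6]}
    - {"offset": [-0.466, -0.3, -0.14], "dr": [0, 0, 58.6]}
    - {"offset": [-0.495, -0.319, -0.14], "dr": [0, 0, 58.6]}
    - {"offset": [-0.515, -0.332, -0.14], "dr": [0, 0, 58.6]}
    - {"offset": [-0.515, -0.332, -0.14], "dr": [0, 0, 58.6]}
  gripper: 1

```text
time_s: 1.77
position: [0.5916, 0.0588, 0.3398]
tcp_rot: [[-0.132, 0.991, 0.0], [0.991, 0.132, -0.002], [-0.002, 0.0, -1.0]]
force: [0.8, -0.2, -0.9]
opening: 0.002
grasp_force: 0.0
```

Run:
```python
from h import *
from rig import bot,viewer
st=bot.read_state(); print(st["time_s"],box(st["position"]).round(4),st["opening"],st["force"].round(2),move(st,(.016,.05,.152)))
c=viewer.capture("side"); cv2.imwrite("pics/s1.png",cv2.resize(c["color"][100:290,160:380],None,fx=3,fy=3)[:,:,::-1])
```

```text
1.7667 [0.0212 0.0421 0.3398] 0.0024932637521446217 [ 0.85 -0.15 -0.86] (array([0.0056, 0.0079, 0.1878]), array([ 0.01,  0.13, -0.29]))
```

View pics/s1.png

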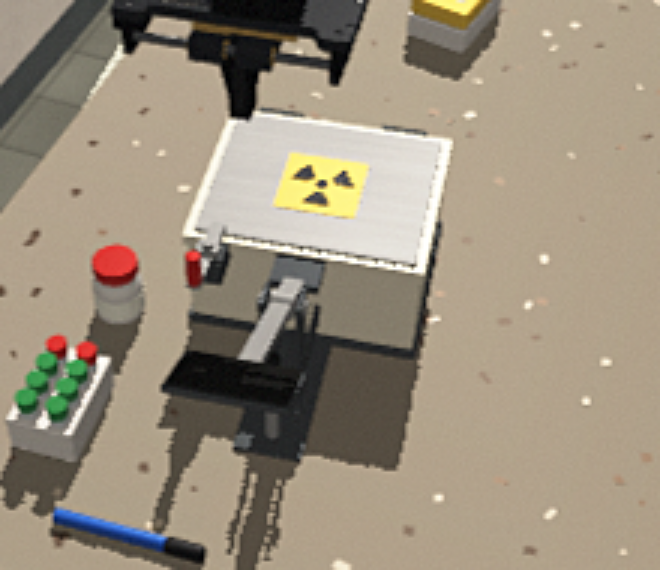

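The gripper is shut, high over the lever side of the catch. The pin is free at about (194,268) in the crop. Next I descend behind the pin.

servo_tool:
  targets:
    - {"offset": [0.003, 0.005, 0.02], "dr": [0, 0, 0]}
    - {"offset": [0.007, 0.013, 0.05], "dr": [0, 0, 0]}
    - {"offset": [0.007, 0.013, 0.08], "dr": [0, 0, 0]}
    - {"offset": [0.007, 0.013, 0.11], "dr": [0, 0, 0]}
    - {"offset": [0.007, 0.013, 0.14], "dr": [0, 0, 0]}
    - {"offset": [0.007, 0.013, 0.165], "dr": [0, 0, 0]}
    - {"offset": [0.007, 0.013, 0.18], "dr": [0, 0, 0]}
    - {"offset": [0.007, 0.013, 0.184], "dr": [0, 0, 0]}
    - {"offset": [0.007, 0.013, 0.184], "dr": [0, 0, 0]}
    - {"offset": [0.007, 0.013, 0.184], "dr": [0, 0, 0]}

```text
time_s: 2.65
position: [0.6012, 0.073, 0.1578]
tcp_rot: [[-0.139, 0.99, 0.001], [0.99, 0.139, 0.0], [0.0, 0.001, -1.0]]
force: [0.1, -0.0, 0.2]
opening: 0.006
grasp_force: 0.0
```

Run:
```python
from h import *
from rig import bot
st=bot.read_state(); print(st["time_s"],box(st["position"]).round(4),st["force"].round(2))
for q in((.014,.072,.155),(.0112,.0814,.155),(.0098,.0952,.155),(.0175,.1134,.155),(.0283,.1263,.155),(.0368,.1323,.155),(.0435,.1356,.155)): print(move(st,q)[0])
```

```text
2.65 [0.0084 0.0536 0.1578] [ 0.1  -0.04  0.23]
[-0.0056  0.0184  0.0028]
[-0.0028  0.0278  0.0028]
[-0.0014  0.0416  0.0028]
[-0.0091  0.0598  0.0028]
[-0.02    0.0727  0.0029]
[-0.0285  0.0787  0.0029]
[-0.0352  0.082   0.0029]
```

servo_tool:
  targets:
    - {"offset": [-0.006, 0.009, 0.002], "dr": [0, 0, 0]}
    - {"offset": [-0.006, 0.018, 0.002], "dr": [0, 0, 0]}
    - {"offset": [-0.003, 0.028, 0.002], "dr": [0, 0, 0]}
    - {"offset": [-0.002, 0.035, 0.002], "dr": [0, 0, 0]}
    - {"offset": [-0.002, 0.042, 0.002], "dr": [0, 0, 0]}
    - {"offset": [-0.005, 0.05, 0.002], "dr": [0, 0, 0]}
    - {"offset": [-0.009, 0.06, 0.002], "dr": [0, 0, 0]}
    - {"offset": [-0.014, 0.067, 0.002], "dr": [0, 0, 0]}
    - {"offset": [-0.02, 0.073, 0.002], "dr": [0, 0, 0]}
    - {"offset": [-0.028, 0.079, 0.002], "dr": [0, 0, 0]}
    - {"offset": [-0.032, 0.081, 0.002], "dr": [0, 0, 0]}
    - {"offset": [-0.035, 0.082, 0.002], "dr": [0, 0, 0]}
    - {"offset": [-0.035, 0.082, 0.002], "dr": [0, 0, 0]}
    - {"offset": [-0.035, 0.082, 0.002], "dr": [0, 0, 0]}

```text
time_s: 3.82
position: [0.6896, 0.0485, 0.1566]
tcp_rot: [[-0.137, 0.991, 0.005], [0.991, 0.137, -0.0], [-0.001, 0.005, -1.0]]
force: [1.9, -0.2, 5.9]
opening: 0.009
grasp_force: 2.7
```

Run:
```python
from h import *
from rig import bot,viewer
st=bot.read_state(); print(st["time_s"],box(st["position"]).round(4),st["force"].round(2))
c=viewer.capture("side"); cv2.imwrite("pics/s2.png",cv2.resize(c["color"][130:250,170:330],None,fx=4,fy=4)[:,:,::-1])
for b in blobs(c,red,(180,150,260,210),3): print(b[:3],box(plane(c,b[2],.161)))
```

```text
3.8167 [0.0449 0.1377 0.1566] [ 1.85 -0.18  5.88]
(np.int32(22), [211, 178, 5, 7], [213.5, 181.3]) [0.04336826 0.13342978 0.161     ]
(np.int32(165), [191, 182, 15, 13], [197.9, 188.0]) [0.00664347 0.16908758 0.161     ]
```

View pics/s2.png

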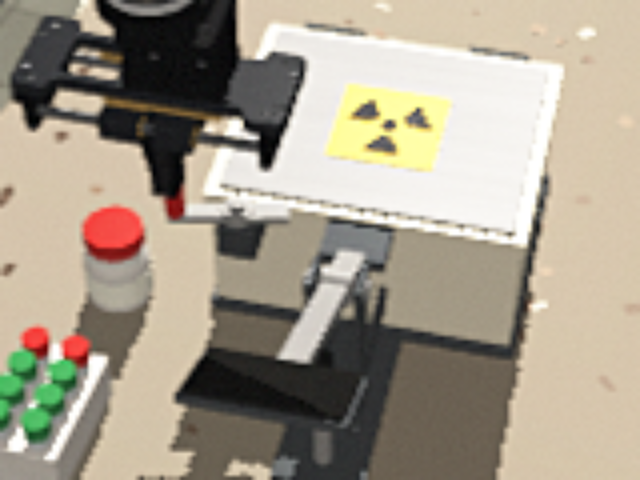

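The pin is at about (175,207) in the crop. The catch arm lies parallel to the lid edge, so the tongue looks clear. I back off, rise and move over the plate, then re-check.

servo_tool:
  targets:
    - {"offset": [0.012, 0, 0], "dr": [0, 0, 0]}
    - {"offset": [0.03, 0, 0], "dr": [0, 0, 0]}
    - {"offset": [0.03, 0, -0.02], "dr": [0, 0, 0]}
    - {"offset": [0.03, 0, -0.055], "dr": [0, 0, 0]}
    - {"offset": [0.03, 0, -0.09], "dr": [0, 0, 0]}
    - {"offset": [0.03, 0, -0.125], "dr": [0, 0, 0]}
    - {"offset": [0.04, -0.01, -0.145], "dr": [0, 0, 0]}
    - {"offset": [0.065, -0.03, -0.15], "dr": [0, 0, 0]}
    - {"offset": [0.09, -0.05, -0.15], "dr": [0, 0, 0]}
    - {"offset": [0.115, -0.07, -0.15], "dr": [0, 0, 0]}
    - {"offset": [0.14, -0.09, -0.15], "dr": [0, 0, 0]}
    - {"offset": [0.17, -0.11, -0.15], "dr": [0, 0, 0]}
    - {"offset": [0.195, -0.125, -0.15], "dr": [0, 0, 0]}
    - {"offset": [0.215, -0.135, -0.15], "dr": [0, 0, 0]}
    - {"offset": [0.22, -0.137, -0.15], "dr": [0, 0, 0]}
    - {"offset": [0.22, -0.137, -0.15], "dr": [0, 0, 0]}

```text
time_s: 5.2
position: [0.5196, 0.2496, 0.3047]
tcp_rot: [[-0.141, 0.99, -0.001], [0.99, 0.141, 0.0], [0.0, -0.001, -1.0]]
force: [0.1, 0.4, -0.8]
opening: 0.007
grasp_force: 0.0
```

Run:
```python
from h import *
from rig import bot,viewer
st=bot.read_state(); print(st["time_s"],box(st["position"]).round(4),st["force"].round(2))
c=viewer.capture("top"); cv2.imwrite("pics/t3.png",cv2.resize(c["color"][110:240,150:380],None,fx=3.4,fy=3.4)[:,:,::-1])
for b in blobs(c,red,(250,130,300,170),3):
    p=box(plane(c,b[2],.176)); print(b[:3],p, np.arctan2(p[1]-.09,.062-p[0]))
```

```text
5.2 [-0.1777 -0.003   0.3047] [ 0.13  0.43 -0.83]
(np.int32(42), [276, 130, 13, 4], [281.7, 131.3]) [0.07842879 0.16057472 0.176     ] 1.7995088965560535
(np.int32(20), [269, 141, 5, 6], [271.0, 143.2]) [0.04273111 0.13061979 0.176     ] 1.127860514396231
```

View pics/t3.png

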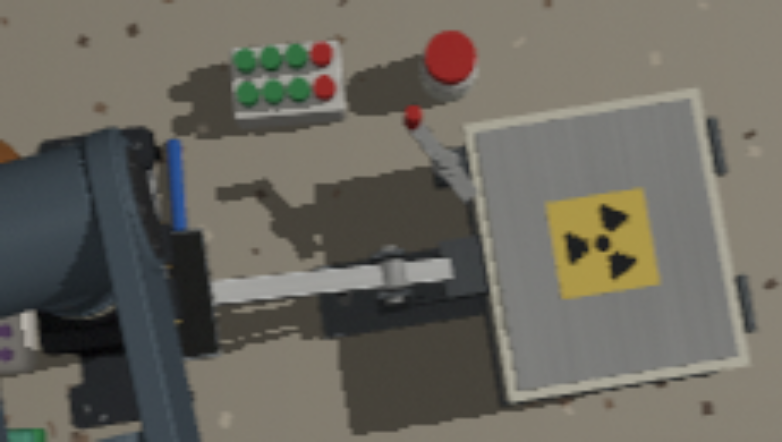

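The catch came back to about 1.13 rad (pin at (412,117) in the crop). The fingertip probably pressed on the catch arm, given the 6 N upward, and dragged it as it left. I push again with the tip higher.

servo_tool:
  targets:
    - {"offset": [-0.02, 0.013, 0], "dr": [0, 0, 0]}
    - {"offset": [-0.05, 0.033, 0], "dr": [0, 0, 0]}
    - {"offset": [-0.08, 0.053, 0], "dr": [0, 0, 0]}
    - {"offset": [-0.11, 0.073, 0], "dr": [0, 0, 0]}
    - {"offset": [-0.14, 0.092, 0], "dr": [0, 0, 0]}
    - {"offset": [-0.165, 0.108, 0.01], "dr": [0, 0, 0]}
    - {"offset": [-0.182, 0.119, 0.02], "dr": [0, 0, 0]}
    - {"offset": [-0.186, 0.123, 0.05], "dr": [0, 0, 0]}
    - {"offset": [-0.186, 0.123, 0.08], "dr": [0, 0, 0]}
    - {"offset": [-0.186, 0.123, 0.105], "dr": [0, 0, 0]}
    - {"offset": [-0.186, 0.123, 0.125], "dr": [0, 0, 0]}
    - {"offset": [-0.186, 0.123, 0.137], "dr": [0, 0, 0]}
    - {"offset": [-0.186, 0.123, 0.139], "dr": [0, 0, 0]}
    - {"offset": [-0.186, 0.123, 0.139], "dr": [0, 0, 0]}
    - {"offset": [-0.186, 0.123, 0.139], "dr": [0, 0, 0]}

```text
time_s: 6.5
position: [0.6695, 0.0805, 0.1671]
tcp_rot: [[-0.138, 0.99, 0.002], [0.99, 0.138, -0.0], [-0.0, 0.002, -1.0]]
force: [-0.4, 0.5, 0.8]
opening: 0.005
grasp_force: 0.0
```

Run:
```python
from h import *
from rig import bot
st=bot.read_state(); print(st["time_s"],box(st["position"]).round(4),st["force"].round(2),move(st,(.045,.134,.165)))
```

```text
6.5 [0.0104 0.1223 0.1671] [-0.41  0.51  0.77] (array([-0.0346,  0.0117,  0.0021]), array([0.13, 0.02, 0.02]))
```

servo_tool:
  targets:
    - {"offset": [-0.006, 0.004, 0.002], "dr": [0, 0, 0]}
    - {"offset": [-0.012, 0.007, 0.002], "dr": [0, 0, 0]}
    - {"offset": [-0.018, 0.01, 0.002], "dr": [0, 0, 0]}
    - {"offset": [-0.024, 0.012, 0.002], "dr": [0, 0, 0]}
    - {"offset": [-0.029, 0.012, 0.002], "dr": [0, 0, 0]}
    - {"offset": [-0.033, 0.012, 0.002], "dr": [0, 0, 0]}
    - {"offset": [-0.035, 0.012, 0.002], "dr": [0, 0, 0]}
    - {"offset": [-0.035, 0.012, 0.002], "dr": [0, 0, 0]}

```text
time_s: 7.17
position: [0.6851, 0.0469, 0.1639]
tcp_rot: [[-0.137, 0.991, -0.0], [0.991, 0.137, -0.0], [-0.0, -0.0, -1.0]]
force: [0.8, 0.7, -0.1]
opening: 0.004
grasp_force: 0.0
```

Run:
```python
from h import *
from rig import bot,viewer
st=bot.read_state(); print(st["time_s"],box(st["position"]).round(4),st["force"].round(2))
for n,r in (("top",(250,128,300,170)),("side",(180,150,260,210))):
  c=viewer.capture(n)
  for b in blobs(c,red,r,3): print(n,b[:3],box(plane(c,b[2],.17)).round(3))
cv2.imwrite("pics/s4.png",cv2.resize(c["color"][130:230,170:300],None,fx=5,fy=5)[:,:,::-1])
```

```text
7.1667 [0.0458 0.1331 0.1639] [ 0.76  0.71 -0.1 ]
side (np.int32(37), [211, 178, 5, 9], [213.4, 181.7]) [0.033 0.13  0.17 ]
side (np.int32(165), [191, 182, 15, 13], [197.9, 188.0]) [-0.002  0.166  0.17 ]
```

View pics/s4.png

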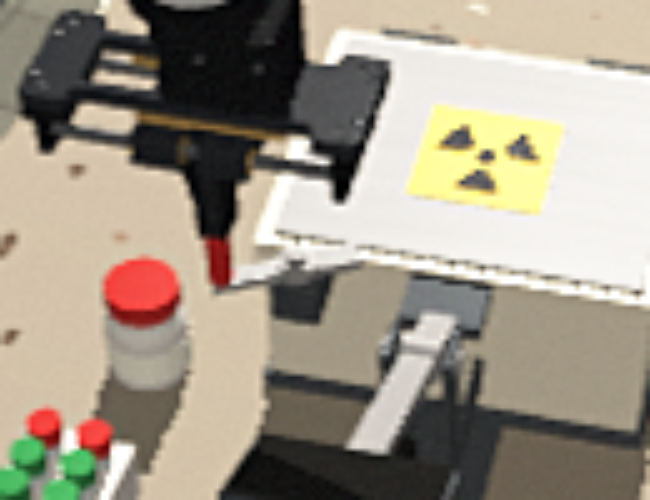

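Run:
```python
from h import *
from rig import bot,viewer
st=bot.read_state(); c=viewer.capture("side")
def pr(p): x=c["camera_matrix"]@(c["R"]@p+c["t"]); return (x[:2]/x[2]).round(1)
print("tcp",pr(st["position"]),"crop",(pr(st["position"])-[170,130])*5)
for th in (1.13,1.3,1.5):
  P=np.array([.062-.046*np.cos(th),.09+.046*np.sin(th),0])
  for z in(.144,.178): print(th,z,(pr(world(P+[0,0,z]))-[170,130])*5)
for z in(.144,.178): print("0.1",z,pr(world(np.array([.0162,.0946,z]))))
h=cv2.cvtColor(c["color"],cv2.COLOR_RGB2GRAY)
print(h[168:192,204:224])
```

```text
tcp [213.7 180.2] crop [218.5 251. ]
1.13 0.144 [222.  278.5]
1.13 0.178 [218.  237.5]
1.3 0.144 [221.  269.5]
1.3 0.178 [217.5 228. ]
1.5 0.144 [223.  258.5]
1.5 0.178 [219.5 217. ]
0.1 0.144 [224.  194.1]
0.1 0.178 [223.4 185.9]
[[199 201 215 153  10   3  21  22  22  17  11   9   0 167 218 205 199 199
  199 198]
 [201 201 209 177  80   2  20  24  25  17  16  14   0 164 215 204 200 200
  193 218]
 [198 198 203 219 154   3  19  21  23  18  13   7   0 155 209 202 200 199
  193 234]
 [200 197 202 213 160  31  14  18  20  16  12   8   0 108 188 205 201 196
  196 247]
 [198 198 203 208 169  62   7  23  23  21  14  12   0 115 191 203 198 196
  222 254]
 [199 199 202 209 169  67   5  22  22  22   9   5   0 125 195 207 199 197
  247 255]
 [199 198 200 203 191 103   0  17  20  22  17   0  41 174 211 203 194 217
  254 255]
 [199 199 202 205 190 107   0  16  24  21  11   1 124 201 207 197 194 233
  255 255]
 [198 198 201 203 214 147   2  16  21  12   7  37 170 214 202 197 198 248
  255 255]
 [198 200 198 200 208 163  78  55  29  26  10  78 183 211 201 198 215 254
  255 255]
 [198 198 200 199 2
[... 471 characters left out ...]
 232 233
  234 235]
 [141 187 203 199 199 201 211 152  42  53  57  32 161 229 233 230 229 236
  236 234]
 [122 180 205 197 199 202 207 161  61  45  49  33 172 233 229 224 220 247
  237 165]
 [126 161 193 201 199 198 208 178 105  55  53  46 209 237 156  99  84  81
   90  92]
 [130 123 169 204 203 200 203 213 168  83  74  89  90  89 101 119 147 163
  173 141]
 [124 109 171 207 199 198 197 208 159 106 130 159 166 176 202 211 209 209
  203 149]
 [ 95  55 161 208 200 200 198 204 183 190 213 211 209 204 204 201 202 203
  203 169]
 [ 37  78 173 206 199 198 198 201 201 203 203 201 200 202 200 198 203 202
  200 169]
 [ 35 139 207 208 200 202 199 198 198 200 200 197 202 200 199 197 201 204
  203 162]]
```

Run:
```python
from h import *
im=cv2.imread("pics/s1.png"); c=load("side")
p=np.array([.5916,.0588,.3398])
for z in (0,.01,.015,.02):
  x=c["camera_matrix"]@(c["R"]@(p+[0,0,z])+c["t"]); print(z,((x[:2]/x[2]-[160,100])*3).round(1))
g=cv2.cvtColor(im,cv2.COLOR_BGR2GRAY); print(g[75:140:3,225:265:3])
```

```text
0 [242.4 130.4]
0.01 [242.2 121.3]
0.015 [242.1 116.6]
0.02 [242. 112.]
[[ 19   5  10  16  16  17  17   9   7   5   1  85 165 177]
 [ 36   2   9  15  18  17  15   6   7   5   7  94 168 177]
 [ 54   5  10  16  18  18  16  10   9   4  18 101 166 175]
 [ 75  14  10  18  17  16  17  14   9   2  51 130 171 174]
 [104  26   9  16  16  16  18  14   7   1  66 143 173 173]
 [135  41   6  12  14  16  16  12  10   3  66 143 173 172]
 [149  68  15  11  15  17  16  13  10   3  64 141 171 173]
 [154  82  19  11  17  18  16  13   9   2  62 138 170 173]
 [161 101  25  10  16  20  15  11   8   3  61 137 171 172]
 [165 109  28  10  17  19  14  12  10   3  64 141 172 173]
 [163 108  28   9  18  20  15  10   6   1  80 148 160 166]
 [163 111  29  10  16  17  15  11   3  24 104 141 115 107]
 [175 133  37   5  12  13  13   9   2  85 181 198 158 133]
 [178 138  39   5   7   5   5   3  16 130 221 237 228 222]
 [183 169 118  92  69  58  50  26  67 162 212 218 219 221]
 [191 221 222 214 189 181 168 125 143 193 208 206 205 204]
 [201 242 253 242 218 214 212 198 198 207 208 207 207 206]
 [218 249 243 214 203 205 206 209 208 208 207 206 206 206]
 [238 250 237 208 203 206 207 207 208 207 205 204 205 205]
 [248 247 223 205 203 205 206 209 210 210 210 209 208 209]
 [251 243 213 202 204 206 205 207 208 209 209 209 210 210]
 [251 237 210 203 205 206 206 207 207 209 209 207 209 209]]
```

The fingertip measured in the image is about 13 mm behind the nominal TCP when shut. The tip therefore passed over the pin, which hasn't moved. I back off, go 22 mm lower and push again.

servo_tool:
  targets:
    - {"offset": [0.01, -0.003, -0.003], "dr": [0, 0, 0]}
    - {"offset": [0.023, -0.006, -0.003], "dr": [0, 0, 0]}
    - {"offset": [0.037, -0.01, 0], "dr": [0, 0, 0]}
    - {"offset": [0.037, -0.01, 0.01], "dr": [0, 0, 0]}
    - {"offset": [0.037, -0.01, 0.02], "dr": [0, 0, 0]}
    - {"offset": [0.037, -0.01, 0.022], "dr": [0, 0, 0]}
    - {"offset": [0.032, -0.008, 0.022], "dr": [0, 0, 0]}
    - {"offset": [0.026, -0.004, 0.022], "dr": [0, 0, 0]}
    - {"offset": [0.02, -0.001, 0.022], "dr": [0, 0, 0]}
    - {"offset": [0.014, 0.001, 0.022], "dr": [0, 0, 0]}
    - {"offset": [0.008, 0.002, 0.022], "dr": [0, 0, 0]}
    - {"offset": [0.003, 0.002, 0.022], "dr": [0, 0, 0]}
    - {"offset": [0, 0.002, 0.022], "dr": [0, 0, 0]}
    - {"offset": [0, 0.002, 0.022], "dr": [0, 0, 0]}

```text
time_s: 8.48
position: [0.6887, 0.0467, 0.1427]
tcp_rot: [[-0.137, 0.991, 0.003], [0.991, 0.137, -0.0], [-0.001, 0.003, -1.0]]
force: [1.7, 2.3, -0.0]
opening: 0.006
grasp_force: 0.8
```

Run:
```python
from h import *
from rig import bot,viewer
st=bot.read_state(); print(st["time_s"],box(st["position"]).round(4),st["force"].round(2),(B.T@st["force"]).round(1))
c=viewer.capture("side")
for b in blobs(c,red,(180,150,260,210),3): print(b[:3])
```

```text
8.4833 [0.0465 0.1366 0.1427] [ 1.7   2.34 -0.03] [-2.1  2.  -0. ]
(np.int32(164), [191, 182, 15, 13], [197.9, 188.0])
```

servo_tool:
  targets:
    - {"offset": [0.012, 0, 0], "dr": [0, 0, 0]}
    - {"offset": [0.03, 0, 0], "dr": [0, 0, 0]}
    - {"offset": [0.03, 0, -0.02], "dr": [0, 0, 0]}
    - {"offset": [0.03, 0, -0.055], "dr": [0, 0, 0]}
    - {"offset": [0.03, 0, -0.09], "dr": [0, 0, 0]}
    - {"offset": [0.03, 0, -0.125], "dr": [0, 0, 0]}
    - {"offset": [0.04, -0.01, -0.145], "dr": [0, 0, 0]}
    - {"offset": [0.065, -0.03, -0.15], "dr": [0, 0, 0]}
    - {"offset": [0.09, -0.05, -0.15], "dr": [0, 0, 0]}
    - {"offset": [0.115, -0.07, -0.15], "dr": [0, 0, 0]}
    - {"offset": [0.14, -0.09, -0.15], "dr": [0, 0, 0]}
    - {"offset": [0.17, -0.11, -0.15], "dr": [0, 0, 0]}
    - {"offset": [0.195, -0.125, -0.15], "dr": [0, 0, 0]}
    - {"offset": [0.215, -0.135, -0.15], "dr": [0, 0, 0]}
    - {"offset": [0.224, -0.137, -0.15], "dr": [0, 0, 0]}
    - {"offset": [0.224, -0.137, -0.15], "dr": [0, 0, 0]}

```text
time_s: 9.87
position: [0.5188, 0.2526, 0.292]
tcp_rot: [[-0.141, 0.99, -0.001], [0.99, 0.141, -0.001], [-0.0, -0.001, -1.0]]
force: [0.5, -0.7, -0.4]
opening: 0.005
grasp_force: 0.0
```

Run:
```python
from h import *
from rig import bot,viewer
st=bot.read_state(); print(st["time_s"],box(st["position"]).round(4),st["force"].round(2))
c=viewer.capture("top"); cv2.imwrite("pics/t5.png",cv2.resize(c["color"][110:240,150:380],None,fx=3.4,fy=3.4)[:,:,::-1])
for b in blobs(c,red,(250,130,300,170),3):
    p=box(plane(c,b[2],.176)); print(b[:3],p, np.arctan2(p[1]-.09,.062-p[0]))
```

```text
9.8667 [-0.1808 -0.0034  0.292 ] [ 0.51 -0.68 -0.41]
(np.int32(42), [276, 130, 13, 4], [281.7, 131.3]) [0.07842879 0.16057472 0.176     ] 1.7995088965560535
(np.int32(23), [276, 138, 5, 7], [277.9, 140.3]) [0.06361936 0.13604655 0.176     ] 1.605949721141992
```

View pics/t5.png

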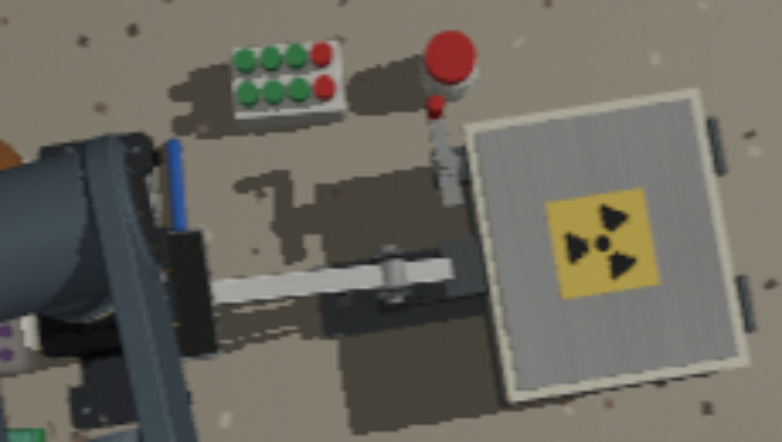

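The pin is at (435,106) in the crop, so the catch is at about 1.6 rad and clear of the lid. Next I press the plate.

servo_tool:
  targets:
    - {"offset": [0, 0.002, 0.012], "dr": [0, 0, 0]}
    - {"offset": [0, 0.003, 0.026], "dr": [0, 0, 0]}
    - {"offset": [0, 0.003, 0.038], "dr": [0, 0, 0]}
    - {"offset": [0, 0.003, 0.048], "dr": [0, 0, 0]}
    - {"offset": [0, 0.003, 0.056], "dr": [0, 0, 0]}
    - {"offset": [0.002, 0.003, 0.064], "dr": [0, 0, 0]}
    - {"offset": [0.005, 0.003, 0.073], "dr": [0, 0, 0]}
    - {"offset": [0.008, 0.003, 0.083], "dr": [0, 0, 0]}
    - {"offset": [0.011, 0.003, 0.093], "dr": [0, 0, 0]}
    - {"offset": [0.013, 0.003, 0.103], "dr": [0, 0, 0]}
    - {"offset": [0.015, 0.003, 0.113], "dr": [0, 0, 0]}
    - {"offset": [0.016, 0.003, 0.123], "dr": [0, 0, 0]}
    - {"offset": [0.016, 0.003, 0.133], "dr": [0, 0, 0]}
    - {"offset": [0.016, 0.003, 0.143], "dr": [0, 0, 0]}
    - {"offset": [0.015, 0.003, 0.153], "dr": [0, 0, 0]}
    - {"offset": [0.014, 0.003, 0.163], "dr": [0, 0, 0]}
    - {"offset": [0.013, 0.003, 0.173], "dr": [0, 0, 0]}
    - {"offset": [0.012, 0.003, 0.183], "dr": [0, 0, 0]}
    - {"offset": [0.011, 0.003, 0.192], "dr": [0, 0, 0]}
    - {"offset": [0.011, 0.003, 0.195], "dr": [0, 0, 0]}

```text
time_s: 11.58
position: [0.5246, 0.266, 0.0984]
tcp_rot: [[-0.135, 0.991, 0.006], [0.991, 0.135, 0.008], [0.007, 0.007, -1.0]]
force: [-1.6, 10.5, 10.4]
opening: 0.008
grasp_force: 6.7
```

Run:
```python
from h import *
from rig import bot,viewer
st=bot.read_state(); print(st["time_s"],box(st["position"]).round(4),st["force"].round(2))
c=viewer.capture("side"); cv2.imwrite("pics/s6.png",cv2.resize(c["color"][110:310,150:350],None,fx=3,fy=3)[:,:,::-1])
```

```text
11.5833 [-0.1932  0.0042  0.0984] [-1.55 10.54 10.36]
```

View pics/s6.png

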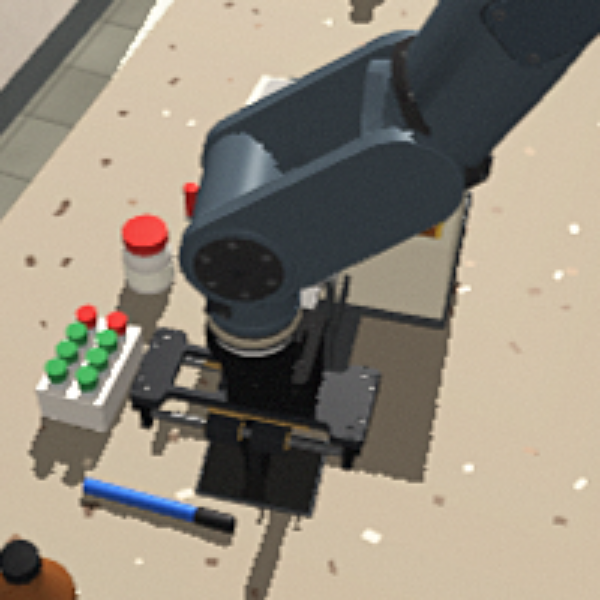

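The plate is well down, with the fingers on it at about (260,480) in the crop and the pen clear. The last stretch goes slowly.

servo_tool:
  targets:
    - {"offset": [-0.001, 0, 0.004], "dr": [0, 0, 0]}
    - {"offset": [-0.002, 0, 0.008], "dr": [0, 0, 0]}
    - {"offset": [-0.002, 0, 0.012], "dr": [0, 0, 0]}
    - {"offset": [-0.003, 0, 0.015], "dr": [0, 0, 0]}
    - {"offset": [-0.003, 0, 0.018], "dr": [0, 0, 0]}
    - {"offset": [-0.003, 0, 0.018], "dr": [0, 0, 0]}

```text
time_s: 12.13
position: [0.5251, 0.2623, 0.0807]
tcp_rot: [[-0.135, 0.991, 0.006], [0.991, 0.135, 0.006], [0.006, 0.006, -1.0]]
force: [-1.2, 9.2, 6.8]
opening: 0.005
grasp_force: 4.6
```

servo_tool:
  targets:
    - {"offset": [0, 0, 0.003], "dr": [0, 0, 0]}
    - {"offset": [0, 0, 0.006], "dr": [0, 0, 0]}
    - {"offset": [0, 0, 0.008], "dr": [0, 0, 0]}
    - {"offset": [0, 0, 0.01], "dr": [0, 0, 0]}
    - {"offset": [0, 0, 0.01], "dr": [0, 0, 0]}

```text
time_s: 12.55
position: [0.5255, 0.2599, 0.071]
tcp_rot: [[-0.137, 0.991, 0.006], [0.991, 0.137, 0.002], [0.001, 0.006, -1.0]]
force: [-0.6, 2.8, 9.1]
opening: 0.007
grasp_force: 4.8
```

servo_tool:
  targets:
    - {"offset": [0, 0, 0.002], "dr": [0, 0, 0]}
    - {"offset": [0, 0, 0.004], "dr": [0, 0, 0]}
    - {"offset": [0, 0, 0.004], "dr": [0, 0, 0]}

```text
time_s: 12.8
position: [0.5256, 0.259, 0.0673]
tcp_rot: [[-0.137, 0.991, 0.006], [0.991, 0.137, 0.001], [-0.0, 0.006, -1.0]]
force: [-0.2, -0.2, 13.1]
opening: 0.005
grasp_force: 5.5
```

servo_tool:
  targets:
    - {"offset": [0, 0, 0.002], "dr": [0, 0, 0]}
    - {"offset": [0, 0, 0.004], "dr": [0, 0, 0]}
    - {"offset": [0, 0, 0.004], "dr": [0, 0, 0]}

```text
time_s: 13.05
position: [0.5258, 0.2589, 0.0667]
tcp_rot: [[-0.138, 0.99, 0.007], [0.99, 0.138, 0.0], [-0.001, 0.007, -1.0]]
force: [-5.7, -2.8, 31.2]
opening: 0.011
grasp_force: 14.3
```

Run:
```python
from h import *
from rig import bot,viewer
st=bot.read_state(); print(st["time_s"],box(st["position"]).round(4),st["force"].round(2))
a=[]
for n,s in (("side",(slice(110,310),slice(150,350))),("top",(slice(110,240),slice(170,390)))):
  c=viewer.capture(n); np.savez(n+"2.npz",**c); i=c["color"][s]; a.append(cv2.resize(i,(int(i.shape[1]*400/i.shape[0]),400) if n=="side" else (400,236)))
a[1]=cv2.copyMakeBorder(a[1],0,400-236,0,0,0)
cv2.imwrite("pics/f7.png",np.hstack(a)[:,:,::-1])
```

```text
13.05 [-0.1861  0.0045  0.0667] [-5.7  -2.84 31.17]
```

View pics/f7.png

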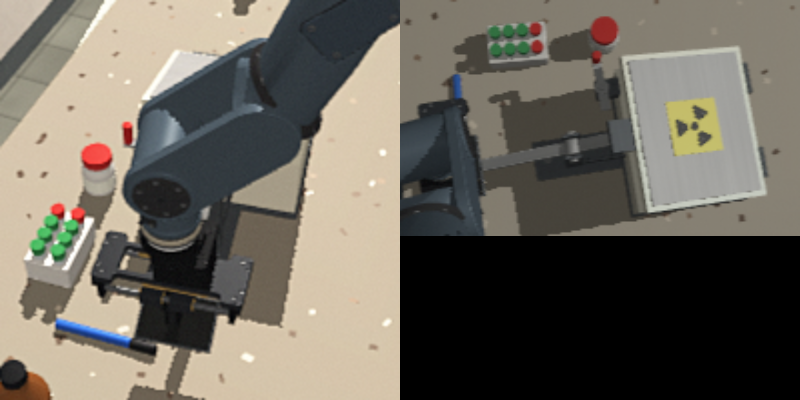

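The catch is still clear (pin at (597,57) in the crop), the lid is raised and the plate is on its stop. I ease the push slightly and check the lid angle.

servo_tool:
  targets:
    - {"offset": [0, 0, -0.001], "dr": [0, 0, 0]}
    - {"offset": [0, 0, -0.0015], "dr": [0, 0, 0]}
    - {"offset": [0, 0, -0.0015], "dr": [0, 0, 0]}
    - {"offset": [0, 0, -0.0015], "dr": [0, 0, 0]}
    - {"offset": [0, 0, -0.0015], "dr": [0, 0, 0]}
    - {"offset": [0, 0, -0.0015], "dr": [0, 0, 0]}

```text
time_s: 13.65
position: [0.5258, 0.259, 0.0669]
tcp_rot: [[-0.137, 0.99, 0.007], [0.991, 0.137, 0.001], [-0.0, 0.007, -1.0]]
force: [-3.6, -2.5, 23.7]
opening: 0.004
grasp_force: 10.9
```

Run:
```python
from h import *
from rig import bot,viewer
c=viewer.capture("top"); st=bot.read_state(); print(st["time_s"],box(st["position"]).round(4),st["force"].round(2))
for n,k in(("now",c),("before",load("top"))):
  for b in blobs(k,yel,(290,130,370,220),20): print(n,b[:3],rect(b))
for th in(0,.2,.25,.28,.31):
  d=np.array([.19-.298,.012]); r=np.array([[np.cos(th),np.sin(th)],[-np.sin(th),np.cos(th)]])@d
  x=c["camera_matrix"]@(c["R"]@world((.298+r[0],0,.127+r[1]))+c["t"]); print(th,(x[:2]/x[2]).round(1))
for b in blobs(c,red,(270,130,300,170),3):
    p=box(plane(c,b[2],.176)); print(b[:3], np.arctan2(p[1]-.09,.062-p[0]))
```

```text
13.7 [-0.1861  0.0044  0.0669] [-4.35 -1.73 24.81]
before (np.int32(648), [311, 166, 33, 32], [326.8, 181.3]) ((326.8531799316406, 181.1559600830078), (28.528308868408203, 28.442636489868164), 80.13418579101562)
0 [327.2 181.9]
0.2 [329.9 180.7]
0.25 [330.8 180.4]
0.28 [331.4 180.2]
0.31 [332. 180.]
(np.int32(41), [276, 130, 13, 4], [281.9, 131.3]) 1.807431944279203
(np.int32(23), [276, 138, 5, 7], [277.9, 140.3]) 1.605949721141992
```

```bash
python3 -c "
from rig import ticket; print(ticket.hand_in())"
```

```text
the job is handed in; nothing more can be done
None
```

The job is handed in: the catch is turned clear at about 1.6 rad, and the fingers hold the plate on its stop with about 24 N. The lid is up at about 0.31 rad, judged by the hazard plate's position in the top view, and the catch pin took three push attempts.

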